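# Grade a stone billet in the slot gauge

## Task

Grade the stone billet that stands apart from the other two in the wire draining rack: step it, on end, along the slots of the aluminium slot gauge, by feel and without forcing it, until you have found the narrowest slot that takes it and have felt the next narrower one refuse it. Leave it in that narrowest slot, lowered and not dropped: upright, fully home on the slot floor, about midway along the slot, and let go. Leave the other two billets in their places and do not disturb the bottle, the slide box or the dish.

Things in the scene. Friction and masses are not known exactly. Their poses are not given: they have to be found in the camera images.
- billet_a: one of three sawn grey stone billets: a plain plate 45 mm wide (x) and 70 mm tall (z), standing on end. They differ only in thickness (y), unmarked, 11 to 22 mm. Which one stands at which place of the rack changes from start to start. 80 to 220 g. Origin: centre of the lower end face. In the rack, its narrow side faces (45 mm apart along x) are free to grip from above
- billet_b: one of three sawn grey stone billets: a plain plate 45 mm wide (x) and 70 mm tall (z), standing on end. They differ only in thickness (y), unmarked, 11 to 22 mm. Which one stands at which place of the rack changes from start to start. 80 to 220 g. Origin: centre of the lower end face. In the rack, its narrow side faces (45 mm apart along x) are free to grip from above
- billet_c: one of three sawn grey stone billets: a plain plate 45 mm wide (x) and 70 mm tall (z), standing on end. They differ only in thickness (y), unmarked, 11 to 22 mm. Which one stands at which place of the rack changes from start to start. 80 to 220 g. Origin: centre of the lower end face. In the rack, its narrow side faces (45 mm apart along x) are free to grip from above
- rack_single (a point): middle of the rack's single place, on its floor, 6 mm above the bench: the billet to be graded stands here. Axes as the rack: x across it (the billets' width), y along the row, z up. The other two billets stand together 99 and 147 mm farther along +y
- rack: draining rack, fixed: white tray 84 (x) by 220 mm (y), floor 6 mm, rim 12 mm above the bench. Three places along y: -75 mm (the single one), +24, +72 mm, each between two steel wire hoops 30 mm apart (y), 29 mm wide (x), 60 mm high; a billet (top 76 mm above the bench) stands loosely between them and is drawn straight up. Origin: centre of the underside
- gauge: slot gauge, fixed: aluminium block 60 (x) by 156 mm (y), 40 mm high; five slots along x, open at top and both ends, widening from slot 1 at the -y end to slot 5 at +y. Ridges 10 mm, mouths chamfered 2 mm at 45 deg, floors 10 mm above the bench. The right slot leaves a billet about 1.5 mm play; a too narrow one stops it within 2 mm of the ridge tops. End feet reach y = +-94 mm. Origin: centre of the underside
- slot1 (a point): slot number 1 of the gauge, 8 mm wide: centre of its floor, -61 mm along the gauge's y axis; axes as the gauge (x runs along the slot, y across it, z up). The floor is 30 mm below the ridge tops
- slot2 (a point): slot number 2 of the gauge, 13 mm wide: centre of its floor, -40.5 mm along the gauge's y axis; axes as the gauge (x runs along the slot, y across it, z up). The floor is 30 mm below the ridge tops
- slot3 (a point): slot number 3 of the gauge, 18 mm wide: centre of its floor, -15 mm along the gauge's y axis; axes as the gauge (x runs along the slot, y across it, z up). The floor is 30 mm below the ridge tops
- slot4 (a point): slot number 4 of the gauge, 23 mm wide: centre of its floor, +15.5 mm along the gauge's y axis; axes as the gauge (x runs along the slot, y across it, z up). The floor is 30 mm below the ridge tops
- slot5 (a point): slot number 5 of the gauge, 28 mm wide: centre of its floor, +51 mm along the gauge's y axis; axes as the gauge (x runs along the slot, y across it, z up). The floor is 30 mm below the ridge tops
- dropper: bystander: amber glass dropper bottle, 38 mm across, 78 mm high; origin at the centre of its underside
- slide_box: bystander: closed grey slide box, 36 mm (x) by 96 mm (y), 32 mm high; origin at the centre of its underside
- dish: bystander: white ceramic dish, 90 mm across, 16 mm high; origin at the centre of its underside
There are look-alikes about, which are no part of the job. What is shaped like the billet_b but brown or orange is not meant.

How it is judged:
On the way:
1. the billet, on end, rests on the mouth of the next narrower slot, which refuses it (((contact force between billet_a and gauge above 1 N and y of billet_a in the frame of slot1 between -0.005 and 0.005 m and x of billet_a in the frame of slot1 between -0.02 and 0.02 m and z of billet_a in the frame of slot1 above 0.024 m and angle between billet_a's own z axis and vertical below 0.15 rad) or (contact force between billet_b and gauge above 1 N and y of billet_b in the frame of slot2 between -0.005 and 0.005 m and x of billet_b in the frame of slot2 between -0.02 and 0.02 m and z of billet_b in the frame of slot2 above 0.024 m and angle between billet_b's own z axis and vertical below 0.15 rad) or (contact force between billet_c and gauge above 1 N and y of billet_c in the frame of slot3 between -0.005 and 0.005 m and x of billet_c in the frame of slot3 between -0.02 and 0.02 m and z of billet_c in the frame of slot3 above 0.024 m and angle between billet_c's own z axis and vertical below 0.15 rad))), for 0.05 s.
At the end, for the whole second after the job is handed in: the billet from the single place stands in the narrowest slot that takes it: on the floor within 3 mm, within 10 mm of mid-slot, upright within 0.1 rad, at rest; the other two still stand in their rack places (moved under 12 mm, tilt under 0.15 rad) (((x of billet_a in the frame of slot2 between -0.01 and 0.01 m and y of billet_a in the frame of slot2 between -0.004 and 0.004 m and z of billet_a in the frame of slot2 between -0.003 and 0.003 m and angle between billet_a's own z axis and vertical below 0.1 rad and linear speed of billet_a below 0.01 m/s and horizontal distance between each of billet_b, billet_c and rack_single above 0.05 m and distance of each of billet_b, billet_c from where it was at the start of the episode below 0.012 m and angle between each of billet_b, billet_c's own z axis and vertical below 0.15 rad) or (x of billet_b in the frame of slot3 between -0.01 and 0.01 m and y of billet_b in the frame of slot3 between -0.004 and 0.004 m and z of billet_b in the frame of slot3 between -0.003 and 0.003 m and angle between billet_b's own z axis and vertical below 0.1 rad and linear speed of billet_b below 0.01 m/s and horizontal distance between each of billet_a, billet_c and rack_single above 0.05 m and distance of each of billet_a, billet_c from where it was at the start of the episode below 0.012 m and angle between each of billet_a, billet_c's own z axis and vertical below 0.15 rad) or (x of billet_c in the frame of slot4 between -0.01 and 0.01 m and y of billet_c in the frame of slot4 between -0.004 and 0.004 m and z of billet_c in the frame of slot4 between -0.003 and 0.003 m and angle between billet_c's own z axis and vertical below 0.1 rad and linear speed of billet_c below 0.01 m/s and horizontal distance between each of billet_a, billet_b and rack_single above 0.05 m and distance of each of billet_a, billet_b from where it was at the start of the episode below 0.012 m and angle between each of billet_a, billet_b's own z axis and vertical below 0.15 rad))); the robot touches nothing.
It fails at once if a billet is forced: kept pressed against the gauge with more than 70 N while it stands still ((contact force between billet_a and gauge above 70 N and linear speed of billet_a below 0.002 m/s) or (contact force between billet_b and gauge above 70 N and linear speed of billet_b below 0.002 m/s) or (contact force between billet_c and gauge above 70 N and linear speed of billet_c below 0.002 m/s)).
It fails at once if a billet is dropped: it falls free, faster than 0.4 m/s ((contact force between billet_a and anything else below 0.02 N and linear speed of billet_a above 0.4 m/s) or (contact force between billet_b and anything else below 0.02 N and linear speed of billet_b above 0.4 m/s) or (contact force between billet_c and anything else below 0.02 N and linear speed of billet_c above 0.4 m/s)).
It fails at once if the bottle, the slide box or the dish is pushed more than 20 mm or tipped over (distance of any of dropper, slide_box, dish from where it was at the start of the episode above 0.02 m or angle between any of dropper, slide_box, dish's own z axis and vertical above 0.5 rad).
It also fails if it takes over 51 s, if anything falls off the work surface, if the arm or the gripper's body presses on something with over 40 N, if the wrist force passes 120 N, or if a joint passes its speed limit or range.

## Robot

A 6-joint arm with a two-finger parallel gripper is mounted at the origin on the work surface. World frame = base frame: x ahead of the robot, y to its left, z up, the work surface at z = 0. Lengths are in m, angles in rad, forces in N, time in s.
With the tool pointing down it reaches from about 0.35 to 0.775 m from the base axis. Payload 7.3 kg.
Tool frame: the origin (TCP) lies between the finger pads; the fingertips stand 8 mm ahead of it and the grasp point (between the pads) lies 11 mm behind it (robot.nose_length is the distance from the TCP to the fingertips, in m); z points along the fingers, y is the line along which they close (so a half turn about z gives the same grasp; the last joint's range is limited). The gripper opens to 92 mm and grips with 3 to 60 N. Pads are 19 mm wide; open, the fingers measure 130 mm over their backs; the gripper's body (75 mm by 190 mm) begins 47 mm behind the grasp point.
Start: joints at [1.038, 0.342, 1.524, -0, 1.275, -0.146], TCP at [0.198, 0.486, 0.235] pointing down, gripper open.
Joint ranges: [-2.53, 2.53], [-0.77, 2.02], [0.04, 2.7], [-1, 4.14], [0.28, 2.66], [-3.11, 3.11]. Speed limits (rad/s): [2.57, 2.57, 3.14, 3.14, 3.14, 3.14].

## Interface

Orientations are given as [roll, pitch, yaw] about the fixed x, y, z axes, in that order (R = Rz(yaw) Ry(pitch) Rx(roll)).
In Python, from cell import robot gives the robot as it stands. The module is installed in compiled form; this text tells all that it offers.
- The arm moves only by the shell command python3 -m jog 'ROWS' [FORCE]. ROWS is JSON, a list that holds one entry, the list of rows, each a list of 5 numbers: the gripper's target within -1 to 1 (fully open at 1, half-way at 0, shut at -1), then the shift along the tool's x, y, z in m, then the turn about the tool's z in rad. A call has 1 to 5 rows; each row is the pose to reach, as a shift and turn from the pose commanded when the call began, along the tool's axes at that moment; what a row does not reach only later rows make up. A row lasts 1/12 s, in which the tool goes at most 41.7 mm and 7.16 degrees, less where a joint would pass 70% of its speed; a pose out of reach is approached as far as the arm can. A call with a gripper value outside its range is refused whole. The fingers move at their own pace and stop on an object; FORCE is the grip in N (left out, the last holds). Time passes only in rows, so rows that repeat a pose let the fingers close. It gives the time, the measured TCP pose, the force, the opening and the grip force at its end, in the units of the state.
- robot.observe(): the state, without advancing time (a new reading comes with each control period).
- robot.read_camera(name): name is "scene" or "top" or "wrist"; returns the picture (384x512x3 uint8, red, green, blue); there is no depth.
- robot.camera_model(name): a dict with "camera_matrix" (3x3 intrinsics, pixels), "position" and "attitude" of the camera in the world; the wrist camera has in their place "mount" (4x4, takes a point from camera to tool coordinates, whose origin is the TCP and whose axes are the flange's). Camera axes: x right, y down, z forward; pixel columns grow to the right and rows downward; lengths in m; the calibration is good to about 2 mm. The wrist camera is an equidistant fisheye: a pixel r from the principal point sees the ray r / f radians off the axis. A picture is of the moment at which its call begins: read the wrist's pose just before it. camera_model takes no time and is no camera call.
- robot.hand_in(): hands the job in; it is judged then, once.
The state is a dict: "time": time; "qpos": joint angles; "qvel": joint speeds; "joint_efforts": joint torques, N m; "tool_pos": TCP position; "tool_rot": TCP orientation; "contact_force": force on the tool from outside, world axes, zero at the start; "torque": the same for the moment, N m; "opening": finger opening in m; "grip_force": force on a finger pad.
Only numpy, scipy, OpenCV 4.12 (cv2) and the standard library are available. Lean on these libraries where they do the work, as an engineer would, in place of code of your own. Each camera call takes 0.05 s, during which the arm holds its last target. There are 200 camera calls.

## Working session

There is one attempt and no reset: what is moved stays moved. The work goes in short steps, Python scripts to look and compute and a shell command to move; the robot and the scene stay as the last step left them, time stands still between calls to the robot, and variables do not carry over. Pictures are saved under pics/ and viewed, at most 10 in all, crops included, and the job is handed in when it is done.

```bash
mkdir -p pics; python3 - <<'E'
from cell import robot
import cv2,numpy as np
s=robot.observe();print(s)
for n in("top","scene"):
    print(n,robot.camera_model(n)); im=robot.read_camera(n); cv2.imwrite(f"pics/{n}0.png",im[:,:,::-1])
print(robot.camera_model("wrist"))
E
```

```text
{'time': 0.0, 'qpos': array([ 1.03800758e+00,  3.42724561e-01,  1.52502864e+00, -1.91704719e-05,
        1.27537594e+00, -1.46030587e-01]), 'qvel': array([ 4.16466373e-04, -1.07150017e-03, -3.64922879e-04, -1.06914352e-03,
        7.86287468e-05, -9.18827658e-05]), 'joint_efforts': array([ 2.68874510e-04, -4.31248319e+01, -2.44213575e+01,  7.17106042e-02,
        5.60665154e-02, -9.83144105e-05]), 'tool_pos': array([0.19782074, 0.48587845, 0.23403994]), 'tool_rot': array([-3.14006986e+00, -2.05439933e-04,  2.75483993e+00]), 'contact_force': array([ 0.90718141, -0.33384196,  0.03529959]), 'torque': array([-0.05114245, -0.01112179, -0.01655466]), 'grip_force': 0.0, 'opening': 0.09174777589296297}
top {'camera_matrix': array([[380.31805831,   0.        , 260.35277332],
       [  0.        , 380.31805831, 189.9208487 ],
       [  0.        ,   0.        ,   1.        ]]), 'position': array([0.49506877, 0.00671359, 0.93526664]), 'attitude': array([-3.06252287,  0.03848221, -1.56863238])}
scene {'camera_matrix': array([[432.82001378,   0.        , 247.18217792],
       [  0.        , 432.82001378, 193.70755333],
       [  0.        ,   0.        ,   1.        ]]), 'position': array([0.87931577, 0.55319207, 0.84292338]), 'attitude': array([-2.47797122, -0.0149686 ,  2.62277701])}
{'camera_matrix': array([[297.31863964,   0.        , 253.13353887],
       [  0.        , 297.31863964, 193.9013346 ],
       [  0.        ,   0.        ,   1.        ]]), 'mount': array([[ 8.80219340e-04, -9.65941537e-01, -2.58758909e-01,
         6.82442816e-02],
       [ 9.99998978e-01,  1.14184789e-03, -8.60800774e-04,
         9.49407000e-04],
       [ 1.12694654e-03, -2.58757887e-01,  9.65941554e-01,
        -1.49260945e-01],
       [ 0.00000000e+00,  0.00000000e+00,  0.00000000e+00,
         1.00000000e+00]])}
```

View pics/top0.png

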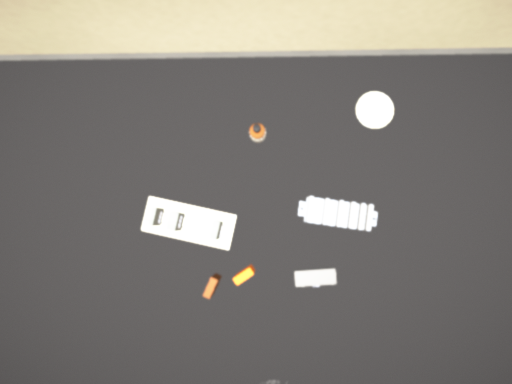

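View pics/scene0.png

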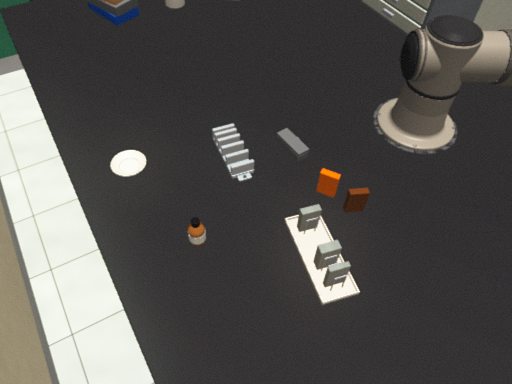

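Top view: the rack is at (188,222). It holds a grey single billet at (219,230) and a grey pair at (158,217) and (180,222). The gauge is at (340,214), with its wide slots on the left (+y). The look-alikes are orange at (244,275) and brown at (211,288). The bottle is at (258,132), the dish at (375,110) and the slide box at (315,278).

I choose the grey billet at (219,230). Next I measure and make one close crop.

```bash
cat > h.py <<'E'
from cell import robot
import cv2,numpy as np
from scipy.spatial.transform import Rotation as Ro
def ray(n,uv,s=None):
    m=robot.camera_model(n);K=m["camera_matrix"];uv=np.atleast_2d(uv).astype(float)
    d=np.c_[(uv-K[[0,1],2])/K[0,0],np.ones(len(uv))]
    if n=="wrist":
        xy=d[:,:2];t=np.linalg.norm(xy,axis=1)[:,None]
        d=np.c_[np.sinc(t/np.pi)*xy,np.cos(t)]
        T=np.eye(4);T[:3,:3]=Ro.from_euler("xyz",s["tool_rot"]).as_matrix();T[:3,3]=s["tool_pos"];T=T@m["mount"]
        return T[:3,3],d@T[:3,:3].T
    return np.array(m["position"]),d@Ro.from_euler("xyz",m["attitude"]).as_matrix().T
def plane(n,uv,z,s=None):
    o,d=ray(n,uv,s);return (o+d*((z-o[2])/d[:,2])[:,None])[:,:2]
E
python3 - <<'E'
from h import *
im=cv2.imread("pics/top0.png")
hsv=cv2.cvtColor(im,cv2.COLOR_BGR2HSV)
g=((hsv[...,2]>120)&(hsv[...,1]<70)).astype(np.uint8)*255
g[:70]=0;g[360:]=0
g=cv2.morphologyEx(g,cv2.MORPH_CLOSE,np.ones((5,5)))
cs,_=cv2.findContours(g,cv2.RETR_EXTERNAL,cv2.CHAIN_APPROX_NONE)
for c in cs:
    if cv2.contourArea(c)<150: continue
    r=cv2.minAreaRect(c);print(np.round(r[0],1),np.round(r[1],1),r[2])
    b=cv2.boxPoints(r)
    for z in(.012,.04):
        p=plane("top",b,z);q=plane("top",[r[0]],z)[0];e=[p[1]-p[0],p[2]-p[1]]
        print(z,q.round(4),[(np.linalg.norm(x).round(4),np.degrees(np.arctan2(x[1],x[0])).round(1)) for x in e])
print(plane("top",[[219,230],[180,222],[158,217]],.076))
a=cv2.resize(im[185:265,130:245],None,fx=5,fy=5,interpolation=2);b=cv2.resize(im[185:245,285:395],None,fx=5,fy=5,interpolation=2)
w=max(a.shape[1],b.shape[1]);f=lambda x:np.pad(x,((0,0),(0,w-x.shape[1]),(0,0)))
cv2.imwrite("pics/crop.png",np.vstack([f(a),f(b)])[:600] if a.shape[0]+b.shape[0]<=600 else cv2.resize(np.vstack([f(a),f(b)]),None,fx=.85,fy=.85))
E
```

```text
[315.  277.7] [19.2 44.4] 86.05481719970703
0.012 [ 0.3586 -0.0883] [(np.float64(0.1056), np.float64(-85.7)), (np.float64(0.0449), np.float64(-176.8))]
0.04 [ 0.3627 -0.0854] [(np.float64(0.1024), np.float64(-85.7)), (np.float64(0.0435), np.float64(-176.8))]
[188.3 222.5] [93.8 39.5] 12.528807640075684
0.012 [0.4887 0.2181] [(np.float64(0.0963), np.float64(-11.2)), (np.float64(0.2321), np.float64(-102.4))]
0.04 [0.4888 0.2117] [(np.float64(0.0934), np.float64(-11.2)), (np.float64(0.225), np.float64(-102.4))]
[337.4 212.8] [82.2 30. ] 8.13010311126709
0.012 [ 0.5129 -0.1432] [(np.float64(0.0726), np.float64(-8.4)), (np.float64(0.1965), np.float64(-98.2))]
0.04 [ 0.5123 -0.1387] [(np.float64(0.0704), np.float64(-8.4)), (np.float64(0.1906), np.float64(-98.2))]
[374.  109.5] [39. 40.] 90.0
0.012 [ 0.7656 -0.2358] [(np.float64(0.0973), np.float64(-90.6)), (np.float64(0.0973), np.float64(178.6))]
0.04 [ 0.7574 -0.2284] [(np.float64(0.0944), np.float64(-90.6)), (np.float64(0.0943), np.float64(178.6))]
[[0.47240292 0.13322128]
 [0.49019854 0.222439  ]
 [0.50143318 0.27323819]]
```

View pics/crop.png

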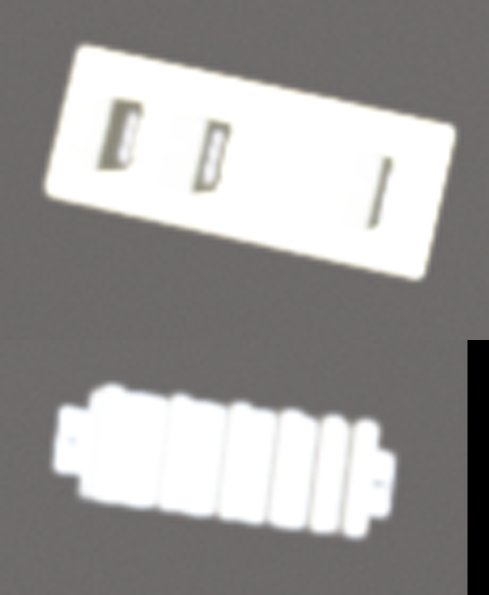

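The crop shows a plain white rack with the single grey billet at top-image (219,230). The pair stands on the left, and neither orange look-alike is in the rack. I move over it and look from close by.

```bash
python3 -m jog '[[[1,-0.035,-0.0195,0,0],[1,-0.07,-0.039,0,0],[1,-0.105,-0.0585,0,0],[1,-0.14,-0.078,0,0],[1,-0.175,-0.0975,0,0]]]'
python3 -m jog '[[[1,-0.035,-0.0195,0,0],[1,-0.07,-0.039,0,0],[1,-0.105,-0.0585,0,0],[1,-0.14,-0.078,0,0],[1,-0.175,-0.0975,0,0]]]'
python3 -m jog '[[[1,-0.035,-0.0195,0,0.12],[1,-0.035,-0.0195,0,0.24],[1,-0.035,-0.0195,0,0.36],[1,-0.035,-0.0195,0,0.48],[1,-0.035,-0.0195,0,0.6]]]'
python3 -m jog '[[[1,0,0,0,0.12],[1,0,0,0,0.24],[1,0,0,0,0.36],[1,0,0,0,0.48],[1,0,0,0,0.6]]]'
python3 -m jog '[[[1,0,0,0,0.1],[1,0,0,0,0.19],[1,0,0,0,0.19]]]'
python3 - <<'E'
from h import *
s=robot.observe();print(s["time"],s["tool_pos"],s["tool_rot"],s["contact_force"])
cv2.imwrite("pics/w1.png",robot.read_camera("wrist")[:,:,::-1])
np.save("s1.npy",s,allow_pickle=True)
E
```

```text
time: 0.52
tool_pos: [0.3238, 0.3283, 0.2345]
tool_rot: [-3.141, -0.0, 2.756]
contact_force: [0.5, 0.1, 0.4]
opening: 0.0917
grip_force: 0.0
time: 0.93
tool_pos: [0.4493, 0.1718, 0.2346]
tool_rot: [-3.142, -0.0, 2.755]
contact_force: [0.9, 0.9, -0.6]
opening: 0.0915
grip_force: 0.0
time: 1.35
tool_pos: [0.4736, 0.1419, 0.2342]
tool_rot: [-3.141, -0.001, 2.148]
contact_force: [0.4, -0.2, 0.0]
opening: 0.0919
grip_force: 0.0
time: 1.77
tool_pos: [0.4734, 0.1423, 0.2343]
tool_rot: [-3.141, 0.0, 1.549]
contact_force: [0.0, 0.5, 0.4]
opening: 0.0917
grip_force: 0.0
time: 2.02
tool_pos: [0.4734, 0.1423, 0.2344]
tool_rot: [-3.141, 0.0, 1.362]
contact_force: [-0.4, -0.1, -0.4]
opening: 0.0919
grip_force: 0.0
2.0167 [0.47343389 0.1423382  0.23437178] [-3.14079975e+00  2.08997367e-04  1.36167145e+00] [-0.38451577 -0.07928441 -0.43893817]
```

View pics/w1.png

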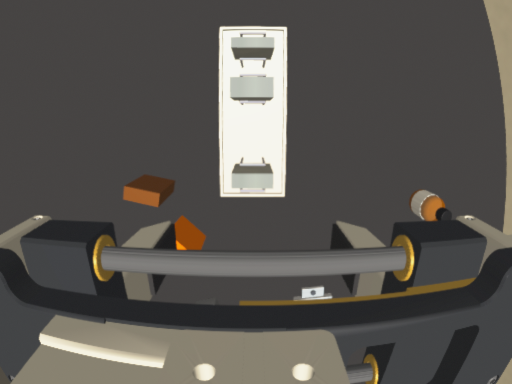

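The wrist view shows the tray at columns 220-287, rows 28-196. The single billet is at (252,178), and the pair is at (252,48) and (252,87). I fit the tray outline and look at the single billet enlarged.

```bash
python3 - <<'E'
from h import *
s=np.load("s1.npy",allow_pickle=True).item()
im=cv2.imread("pics/w1.png");hsv=cv2.cvtColor(im,cv2.COLOR_BGR2HSV)
m=np.zeros(im.shape[:2],np.uint8);m[20:205,205:300]=(hsv[20:205,205:300,2]>110)*255
m=cv2.morphologyEx(m,cv2.MORPH_CLOSE,np.ones((5,5)))
c=max(cv2.findContours(m,0,1)[0],key=cv2.contourArea)[:,0]
P=plane("wrist",c,.012,s)
r=cv2.minAreaRect((P*1000).astype(np.float32));print("rack",r)
b=cv2.boxPoints(r);e=b[1]-b[0];f=b[2]-b[1];print(np.degrees(np.arctan2(e[1],e[0])),np.degrees(np.arctan2(f[1],f[0])))
g=hsv[150:200,225:285,2]
print("col252 rows",list(zip(range(155,198),hsv[155:198,244,2])))
print("row176",list(zip(range(226,282),hsv[174,226:282,2])))
cv2.imwrite("pics/w1c.png",cv2.resize(im[150:205,205:300],None,fx=8,fy=8,interpolation=2))
E
```

```text
rack ((489.4671630859375, 217.62261962890625), (219.71226501464844, 85.54291534423828), 77.82999420166016)
-12.170004 77.82999
col252 rows [(155, np.uint8(246)), (156, np.uint8(246)), (157, np.uint8(246)), (158, np.uint8(246)), (159, np.uint8(246)), (160, np.uint8(246)), (161, np.uint8(246)), (162, np.uint8(243)), (163, np.uint8(227)), (164, np.uint8(214)), (165, np.uint8(177)), (166, np.uint8(118)), (167, np.uint8(103)), (168, np.uint8(104)), (169, np.uint8(106)), (170, np.uint8(106)), (171, np.uint8(106)), (172, np.uint8(109)), (173, np.uint8(147)), (174, np.uint8(183)), (175, np.uint8(194)), (176, np.uint8(196)), (177, np.uint8(196)), (178, np.uint8(196)), (179, np.uint8(196)), (180, np.uint8(196)), (181, np.uint8(196)), (182, np.uint8(195)), (183, np.uint8(196)), (184, np.uint8(196)), (185, np.uint8(196)), (186, np.uint8(196)), (187, np.uint8(202)), (188, np.uint8(230)), (189, np.uint8(229)), (190, np.uint8(219)), (191, np.uint8(217)), (192, np.uint8(202)), (193, np.uint8(201)), (194, np.uint8(241)), (195, np.uint8(245)), (196, np.uint8(216)), (197, np.uint8(107))]
row176 [(226, 
[... 525 characters left out ...]
0, np.uint8(188)), (251, np.uint8(189)), (252, np.uint8(190)), (253, np.uint8(190)), (254, np.uint8(191)), (255, np.uint8(192)), (256, np.uint8(191)), (257, np.uint8(190)), (258, np.uint8(190)), (259, np.uint8(189)), (260, np.uint8(188)), (261, np.uint8(187)), (262, np.uint8(186)), (263, np.uint8(186)), (264, np.uint8(185)), (265, np.uint8(185)), (266, np.uint8(184)), (267, np.uint8(185)), (268, np.uint8(185)), (269, np.uint8(184)), (270, np.uint8(184)), (271, np.uint8(183)), (272, np.uint8(190)), (273, np.uint8(232)), (274, np.uint8(246)), (275, np.uint8(246)), (276, np.uint8(246)), (277, np.uint8(246)), (278, np.uint8(246)), (279, np.uint8(246)), (280, np.uint8(246)), (281, np.uint8(235))]
```

View pics/w1c.png

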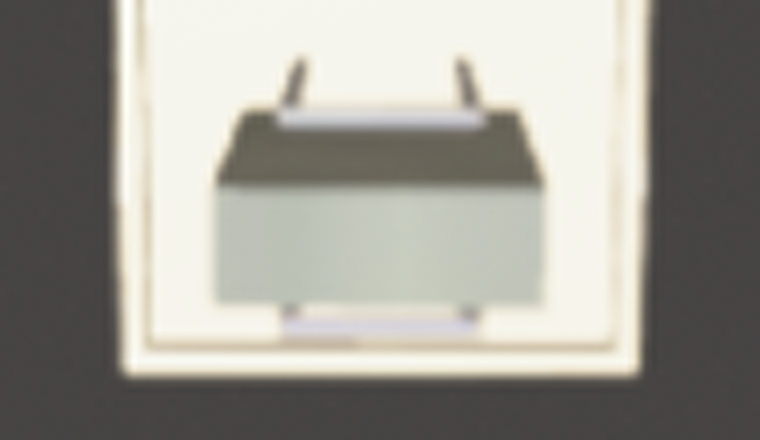

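The crop shows the single billet's light top face at columns 231.5-272.5, rows 173-188, with a hoop either side. I project that face at z = 76 mm.

```bash
python3 - <<'E'
from h import *
s=np.load("s1.npy",allow_pickle=True).item()
p=plane("wrist",[[231.4,172.9],[272.4,172.9],[272.4,187.6],[231.4,187.6]],.076,s)
print(p,np.linalg.norm(np.diff(p,axis=0),axis=1),p.mean(0))
y=np.radians(-12.17);ax=np.array([np.cos(y),np.sin(y)]);ay=np.array([-ax[1],ax[0]])
c=np.array([.48947,.21762]);print("single by rack",c-.075*ay)
yaw=s["tool_rot"][2];tx=np.array([np.cos(yaw),np.sin(yaw)]);ty=np.array([np.sin(yaw),-np.cos(yaw)])
for q in(p.mean(0),c-.075*ay):
    d=q-s["tool_pos"][:2];print("tool dx,dy",d@tx,d@ty)
print("turn",yaw-np.radians(77.83))
E
```

```text
[[0.45431903 0.1568957 ]
 [0.49663252 0.14795204]
 [0.49356364 0.13227515]
 [0.45075172 0.14131624]] [0.04324836 0.01597445 0.04375617] [0.47381673 0.14460978]
single by rack [0.47365903 0.14430552]
tool dx,dy 0.002301565982966126 -9.709354333415741e-05
tool dx,dy 0.001971194046930963 -0.00018819415640546113
turn 0.0032816970077040875
```

The top face is about 16 mm thick, so slot 3 is likely, but feel will decide. The grasp is centred to within 2 mm, so I lower and grip.

```bash
python3 -m jog '[[[1,0.002,0,0.035,0],[1,0.002,0,0.07,0],[1,0.002,0,0.105,0],[1,0.002,0,0.14,0],[1,0.002,0,0.16,0]]]'
python3 -m jog '[[[1,0,0,0.012,0],[1,0,0,0.02,0],[1,0,0,0.024,0],[1,0,0,0.0255,0],[1,0,0,0.0255,0]]]'
python3 -m jog '[[[-0.2,0,0,0,0],[-0.2,0,0,0,0],[-0.2,0,0,0,0],[-0.2,0,0,0,0],[-0.2,0,0,0,0]]]' 25
python3 -m jog '[[[-0.2,0,0,0,0],[-0.2,0,0,0,0],[-0.2,0,0,0,0]]]' 25
```

```text
time: 2.48
tool_pos: [0.4721, 0.144, 0.0714]
tool_rot: [-3.137, 0.002, 1.368]
contact_force: [0.0, 0.1, 0.1]
opening: 0.0916
grip_force: 0.0
time: 2.9
tool_pos: [0.4745, 0.1444, 0.0496]
tool_rot: [3.141, -0.0, 1.366]
contact_force: [0.3, 0.4, -0.7]
opening: 0.0916
grip_force: 0.0
time: 3.32
tool_pos: [0.4742, 0.1444, 0.0496]
tool_rot: [3.141, -0.0, 1.365]
contact_force: [0.4, -0.5, -0.3]
opening: 0.063
grip_force: 0.0
time: 3.57
tool_pos: [0.4739, 0.1443, 0.0492]
tool_rot: [-3.141, 0.0, 1.365]
contact_force: [-0.5, -0.8, 1.2]
opening: 0.045
grip_force: 25.0
```

```bash
python3 -m jog '[[[-0.2,0,0,-0.02,0],[-0.2,0,0,-0.045,0],[-0.2,0,0,-0.075,0],[-0.2,0,0,-0.105,0],[-0.2,0,0,-0.125,0]]]' 25
python3 -m jog '[[[-0.2,-0.02,0.006,0,0],[-0.2,-0.055,0.017,0,0],[-0.2,-0.09,0.028,0,0],[-0.2,-0.125,0.038,0,0],[-0.2,-0.16,0.048,0,0]]]'
python3 -m jog '[[[-0.2,-0.035,0.011,0,0],[-0.2,-0.07,0.021,0,0],[-0.2,-0.105,0.032,0,0],[-0.2,-0.14,0.042,0,0],[-0.2,-0.175,0.052,0,0]]]'
python3 -m jog '[[[-0.2,-0.035,0.011,0,-0.02],[-0.2,-0.065,0.02,0,-0.04],[-0.2,-0.092,0.028,0,-0.06],[-0.2,-0.092,0.028,0,-0.063],[-0.2,-0.092,0.028,0,-0.063]]]'
python3 -m jog '[[[-0.2,0,0,0,0],[-0.2,0,0,0,0]]]'
python3 - <<'E'
from h import *
s=robot.observe();print(s["time"],s["tool_pos"],s["tool_rot"],s["contact_force"])
cv2.imwrite("pics/w2.png",robot.read_camera("wrist")[:,:,::-1])
np.save("s2.npy",s,allow_pickle=True)
E
```

```text
time: 3.98
tool_pos: [0.4746, 0.1444, 0.1767]
tool_rot: [3.139, -0.001, 1.365]
contact_force: [0.1, -1.2, -0.4]
opening: 0.045
grip_force: 25.0
time: 4.4
tool_pos: [0.488, -0.0236, 0.1741]
tool_rot: [-3.141, -0.0, 1.365]
contact_force: [1.3, -0.1, -1.2]
opening: 0.0448
grip_force: 25.0
time: 4.82
tool_pos: [0.503, -0.2058, 0.174]
tool_rot: [-3.141, -0.0, 1.365]
contact_force: [0.8, 0.2, -0.3]
opening: 0.0449
grip_force: 25.0
time: 5.23
tool_pos: [0.5115, -0.3009, 0.1733]
tool_rot: [-3.14, -0.001, 1.425]
contact_force: [-0.5, 0.7, -1.5]
opening: 0.0448
grip_force: 25.0
time: 5.4
tool_pos: [0.5119, -0.2985, 0.174]
tool_rot: [-3.141, -0.001, 1.429]
contact_force: [-0.2, -0.6, -0.4]
opening: 0.045
grip_force: 25.0
5.4 [ 0.51193992 -0.29849582  0.1740041 ] [-3.14085211e+00 -8.65958237e-04  1.42863534e+00] [-0.24284004 -0.63446817 -0.42453291]
```

View pics/w2.png

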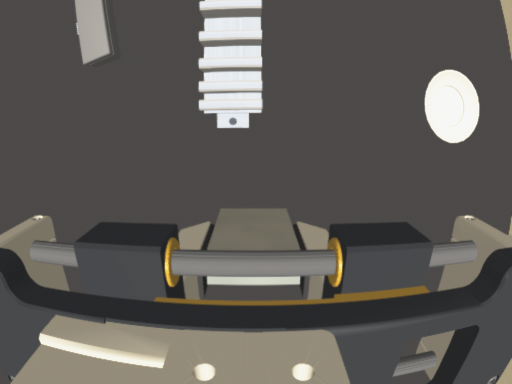

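The gauge's narrow end is in view at columns 200-262, rows 0-128, but the wide end is cut off. I move 50 mm closer and enlarge.

```bash
python3 -m jog '[[[-0.2,0.025,0,0,0],[-0.2,0.05,0,0,0],[-0.2,0.05,0,0,0],[-0.2,0.05,0,0,0]]]'
python3 - <<'E'
from h import *
s=robot.observe();print(s["time"],s["tool_pos"],s["tool_rot"],s["contact_force"])
im=robot.read_camera("wrist")[:,:,::-1];cv2.imwrite("pics/w3.png",im)
np.save("s3.npy",s,allow_pickle=True)
cv2.imwrite("pics/w3c.png",cv2.resize(im[0:190,180:285],None,fx=4,fy=3.15,interpolation=2))
cv2.imwrite("pics/w3c.png",cv2.resize(im[0:190,150:310],None,fx=3,fy=3,interpolation=2))
E
```

```text
time: 5.78
tool_pos: [0.5195, -0.2483, 0.1746]
tool_rot: [3.141, 0.0, 1.431]
contact_force: [-0.4, 0.2, -1.0]
opening: 0.0449
grip_force: 25.0
5.7833 [ 0.5194986  -0.24832686  0.17462718] [3.14136898e+00 1.62440913e-05 1.43111945e+00] [-0.38063526  0.18585313 -1.00425312]
```

View pics/w3c.png

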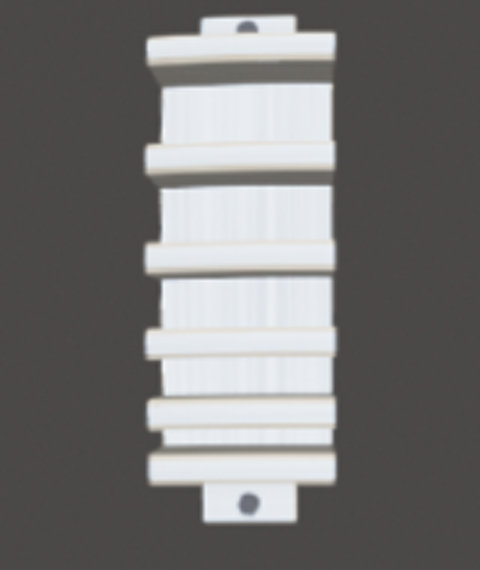

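Six ridge tops are clear in the crop (×3, offset 150,0). Their centre rows are 468, 413, 343, 258, 159 and 48, between columns 147 and 336. I fit the gauge pose to the ridge ends.

```bash
cat > fit.py <<'E'
from h import *
s=np.load("s3.npy",allow_pickle=True).item()
im=cv2.imread("pics/w3.png");v=cv2.cvtColor(im,cv2.COLOR_BGR2GRAY)
L=[(149,469),(148,413),(146,343),(146,258),(146,160),(148,49.5)];R=[(336,468),(336,413),(336,342),(336,257),(336,157),(336,46.5)]
px=np.array(L+R)/3-[.33,.33]+[150,0]
gy=[-71.5,-52,-29,-1,32,71.5];G=np.array([(-30,y) for y in gy]+[(30,y) for y in gy])/1000
P=plane("wrist",px,.04,s)
gc,pc=G.mean(0),P.mean(0);H=(G-gc).T@(P-pc);th=np.arctan2(H[0,1]-H[1,0],H[0,0]+H[1,1])
Rm=np.array([[np.cos(th),-np.sin(th)],[np.sin(th),np.cos(th)]]);t=pc-Rm@gc
if __name__=="__main__":
    print("gauge",t,np.degrees(th));print(((P-t)@Rm*1000-G*1000).round(1))
    for i,y in enumerate((-61,-40.5,-15,15.5,51)):print("slot",i+1,(t+Rm@[0,y/1000]).round(4))
    for c in(200,201,202):print(c,v[:175,c][::1].tolist()) if c==201 else 0
E
python3 fit.py
```

```text
gauge [ 0.51306974 -0.14543497] -8.10666672153251
[[-0.1  2.2]
 [ 0.1  0.9]
 [-0.2  0.5]
 [-0.  -0. ]
 [-0.2 -0.7]
 [-0.3 -1.7]
 [ 0.4  2.3]
 [ 0.3  0.5]
 [ 0.1  0.1]
 [ 0.  -0.7]
 [-0.1 -1. ]
 [-0.1 -2.4]]
slot 1 [ 0.5045 -0.2058]
slot 2 [ 0.5074 -0.1855]
slot 3 [ 0.511  -0.1603]
slot 4 [ 0.5153 -0.1301]
slot 5 [ 0.5203 -0.0949]
201 [74, 73, 73, 73, 74, 74, 73, 73, 74, 73, 73, 88, 163, 226, 233, 233, 232, 230, 228, 212, 198, 168, 114, 102, 100, 89, 81, 75, 73, 73, 72, 73, 73, 73, 73, 72, 72, 73, 73, 73, 73, 73, 73, 73, 73, 74, 73, 100, 200, 224, 233, 233, 232, 230, 229, 221, 201, 181, 132, 105, 98, 85, 76, 73, 73, 73, 73, 73, 73, 73, 74, 73, 72, 73, 73, 73, 73, 74, 73, 78, 119, 194, 226, 233, 232, 232, 231, 230, 226, 209, 194, 133, 94, 76, 73, 73, 73, 73, 73, 73, 73, 72, 73, 73, 73, 73, 73, 73, 84, 149, 218, 228, 232, 232, 232, 230, 230, 229, 204, 181, 95, 73, 73, 73, 73, 73, 73, 73, 73, 72, 72, 77, 116, 199, 222, 227, 233, 232, 232, 230, 229, 220, 198, 150, 86, 73, 73, 73, 73, 78, 111, 168, 215, 225, 232, 231, 231, 230, 228, 225, 197, 157, 88, 73, 73, 72, 73, 73, 73, 73, 74, 73, 73, 73, 73]
```

The fit is good to under 1 mm; the end ridges are evidently 10 mm wide, which is symmetric and does not shift the centre. I move over slot 2, which should refuse the billet, and come down gently.

```bash
python3 -m jog '[[[-0.2,0.03,-0.0105,0,0],[-0.2,0.0605,-0.0205,0,0],[-0.2,0.0605,-0.0205,0.025,0],[-0.2,0.0605,-0.0205,0.05,0],[-0.2,0.0605,-0.0205,0.07,0]]]'
python3 -m jog '[[[-0.2,0,0,0.007,0],[-0.2,0,0,0.014,0],[-0.2,0,0,0.016,0],[-0.2,0,0,0.016,0],[-0.2,0,0,0.016,0]]]'
```

```text
time: 6.25
tool_pos: [0.5074, -0.1874, 0.1034]
tool_rot: [3.141, 0.0, 1.429]
contact_force: [0.4, -0.3, -1.3]
opening: 0.0448
grip_force: 25.0
time: 6.67
tool_pos: [0.5081, -0.1881, 0.0891]
tool_rot: [3.14, 0.001, 1.428]
contact_force: [0.3, -0.1, -0.8]
opening: 0.045
grip_force: 25.0
```

```bash
python3 -m jog '[[[-0.2,0.0025,-0.001,0,0],[-0.2,0.0025,-0.001,0.001,0],[-0.2,0.0025,-0.001,0.002,0],[-0.2,0.0025,-0.001,0.003,0],[-0.2,0.0025,-0.001,0.004,0]]]'
python3 -m jog '[[[-0.2,0,0,0.0005,0],[-0.2,0,0,0.001,0],[-0.2,0,0,0.001,0]]]'
python3 -m jog '[[[-0.2,0,0,0.0005,0],[-0.2,0,0,0.001,0],[-0.2,0,0,0.001,0]]]'
```

```text
time: 7.08
tool_pos: [0.5069, -0.1849, 0.0843]
tool_rot: [3.141, 0.0, 1.428]
contact_force: [-0.3, -0.2, -1.7]
opening: 0.0449
grip_force: 25.0
time: 7.33
tool_pos: [0.5068, -0.1849, 0.0831]
tool_rot: [-3.141, -0.0, 1.428]
contact_force: [-0.6, 0.0, -1.8]
opening: 0.0447
grip_force: 25.0
time: 7.58
tool_pos: [0.507, -0.1849, 0.0827]
tool_rot: [3.141, -0.0, 1.428]
contact_force: [-1.2, 0.7, 4.5]
opening: 0.0449
grip_force: 25.0
```

Contact comes at TCP z 0.0827, which puts the billet's foot near the ridge tops. I press slightly further to be sure slot 2 refuses it.

```bash
python3 -m jog '[[[-0.2,0,0,0.0005,0],[-0.2,0,0,0.001,0],[-0.2,0,0,0.001,0]]]'
python3 -m jog '[[[-0.2,-0.001,0,0,0],[-0.2,-0.001,0,0,0]]]'
python3 -m jog '[[[-0.2,0.0025,0,0,0],[-0.2,0.0025,0,0,0]]]'
```

```text
time: 7.83
tool_pos: [0.507, -0.185, 0.0825]
tool_rot: [3.141, 0.0, 1.428]
contact_force: [-3.2, 2.0, 11.6]
opening: 0.0448
grip_force: 25.0
time: 8.0
tool_pos: [0.507, -0.1852, 0.0825]
tool_rot: [3.141, -0.001, 1.428]
contact_force: [-1.9, 5.6, 11.8]
opening: 0.0446
grip_force: 25.0
time: 8.17
tool_pos: [0.5071, -0.1844, 0.0825]
tool_rot: [3.14, 0.002, 1.429]
contact_force: [-4.4, -2.6, 10.6]
opening: 0.0451
grip_force: 25.0
```

Slot 2 refuses it: 12 N up, no descent, even with a ±1 mm side shift. I lift, step 25.5 mm to slot 3 and lower gently.

```bash
python3 -m jog '[[[-0.2,0,0,-0.004,0],[-0.2,0,0,-0.008,0],[-0.2,0.012,0,-0.008,0],[-0.2,0.0245,0,-0.008,0],[-0.2,0.0245,0,-0.008,0]]]'
python3 -m jog '[[[-0.2,0,0,0.003,0],[-0.2,0,0,0.005,0],[-0.2,0,0,0.0065,0],[-0.2,0,0,0.0065,0]]]'
python3 -m jog '[[[-0.2,0,0,0.001,0],[-0.2,0,0,0.002,0],[-0.2,0,0,0.003,0],[-0.2,0,0,0.003,0]]]'
```

```text
time: 8.58
tool_pos: [0.5104, -0.1563, 0.0889]
tool_rot: [-3.14, -0.001, 1.429]
contact_force: [-0.8, 1.0, -1.4]
opening: 0.0447
grip_force: 25.0
time: 8.92
tool_pos: [0.5103, -0.1592, 0.0821]
tool_rot: [-3.141, -0.0, 1.428]
contact_force: [0.3, -0.6, -1.8]
opening: 0.0449
grip_force: 25.0
time: 9.25
tool_pos: [0.5104, -0.1593, 0.0795]
tool_rot: [-3.141, -0.0, 1.428]
contact_force: [0.2, 1.0, -1.3]
opening: 0.0449
grip_force: 25.0
```

It is past the chamfer with no resistance. I continue lowering.

```bash
python3 -m jog '[[[-0.2,0,0,0.002,0],[-0.2,0,0,0.004,0],[-0.2,0,0,0.006,0],[-0.2,0,0,0.008,0],[-0.2,0,0,0.008,0]]]'
python3 -m jog '[[[-0.2,0,0,0.003,0],[-0.2,0,0,0.006,0],[-0.2,0,0,0.009,0],[-0.2,0,0,0.012,0],[-0.2,0,0,0.012,0]]]'
```

```text
time: 9.67
tool_pos: [0.5103, -0.159, 0.0712]
tool_rot: [-3.141, -0.0, 1.428]
contact_force: [0.3, 0.3, -1.6]
opening: 0.045
grip_force: 25.0
time: 10.08
tool_pos: [0.5101, -0.159, 0.0589]
tool_rot: [-3.14, -0.0, 1.428]
contact_force: [0.2, -0.1, -1.6]
opening: 0.0449
grip_force: 25.0
```

```bash
python3 -m jog '[[[-0.2,0,0,0.0015,0],[-0.2,0,0,0.003,0],[-0.2,0,0,0.0045,0],[-0.2,0,0,0.0045,0]]]'
python3 -m jog '[[[-0.2,0,0,0.0005,0],[-0.2,0,0,0.001,0],[-0.2,0,0,0.001,0]]]'
python3 -m jog '[[[-0.2,0,0,0.0005,0],[-0.2,0,0,0.001,0],[-0.2,0,0,0.001,0]]]'
```

```text
time: 10.42
tool_pos: [0.5105, -0.1591, 0.055]
tool_rot: [-3.141, -0.0, 1.428]
contact_force: [0.3, -0.2, -0.2]
opening: 0.0451
grip_force: 25.0
time: 10.67
tool_pos: [0.5105, -0.1592, 0.0542]
tool_rot: [-3.142, -0.0, 1.428]
contact_force: [0.4, -0.0, -1.1]
opening: 0.0452
grip_force: 25.0
time: 10.92
tool_pos: [0.5106, -0.1592, 0.0532]
tool_rot: [3.141, -0.0, 1.428]
contact_force: [0.7, 0.0, -0.6]
opening: 0.0452
grip_force: 25.0
```

```bash
python3 -m jog '[[[-0.2,0,0,0.0005,0],[-0.2,0,0,0.0005,0]]]'
python3 -m jog '[[[-0.2,0,0,0.0005,0],[-0.2,0,0,0.0005,0]]]'
```

```text
time: 11.08
tool_pos: [0.5106, -0.1592, 0.0532]
tool_rot: [3.141, 0.0, 1.428]
contact_force: [-1.9, 0.5, 4.1]
opening: 0.0449
grip_force: 25.0
time: 11.25
tool_pos: [0.5106, -0.1592, 0.0532]
tool_rot: [3.141, 0.0, 1.428]
contact_force: [-3.3, 0.4, 8.1]
opening: 0.0449
grip_force: 25.0
```

It is home on the floor: 29.3 mm below the refusal height, with 8 N felt. I unload, release and withdraw.

```bash
python3 -m jog '[[[-0.2,0,0,-0.0006,0],[-0.2,0,0,-0.0006,0]]]'
python3 -m jog '[[[0.4,0,0,-0.0006,0],[0.4,0,0,-0.0006,0],[0.4,0,0,-0.0006,0],[0.4,0,0,-0.0006,0],[0.4,0,0,-0.0006,0]]]'
python3 -m jog '[[[0.4,0,0,-0.005,0],[0.4,0,0,-0.02,0],[0.4,0,0,-0.045,0],[0.4,0,0,-0.075,0],[0.4,0,0,-0.1,0]]]'
python3 -m jog '[[[0.4,-0.03,0,-0.02,0],[0.4,-0.065,0,-0.02,0],[0.4,-0.1,0,-0.02,0],[0.4,-0.1,0,-0.02,0],[0.4,-0.1,0,-0.02,0]]]'
python3 - <<'E'
from h import *
s=robot.observe();print(s["time"],s["tool_pos"])
a=robot.read_camera("wrist")[:200,140:320,::-1];b=robot.read_camera("scene")[100:310,180:380,::-1]
r=lambda x:cv2.resize(x,(400,400),interpolation=2)
cv2.imwrite("pics/end.png",np.hstack([r(a),r(b)]))
np.save("s4.npy",s,allow_pickle=True)
E
```

```text
time: 11.42
tool_pos: [0.5107, -0.1592, 0.0532]
tool_rot: [3.141, 0.0, 1.428]
contact_force: [-0.9, 0.5, 5.6]
opening: 0.0448
grip_force: 25.0
time: 11.83
tool_pos: [0.5106, -0.1592, 0.0532]
tool_rot: [-3.141, -0.0, 1.428]
contact_force: [0.2, -0.6, -1.0]
opening: 0.0639
grip_force: 0.0
time: 12.25
tool_pos: [0.5106, -0.1592, 0.1552]
tool_rot: [3.141, 0.0, 1.428]
contact_force: [0.2, -0.2, 0.5]
opening: 0.0642
grip_force: 0.0
time: 12.67
tool_pos: [0.4958, -0.2596, 0.1735]
tool_rot: [3.141, -0.0, 1.425]
contact_force: [-0.3, -0.1, 0.5]
opening: 0.0643
grip_force: 0.0
12.6667 [ 0.49581665 -0.25964588  0.17353923]
```

View pics/end.png

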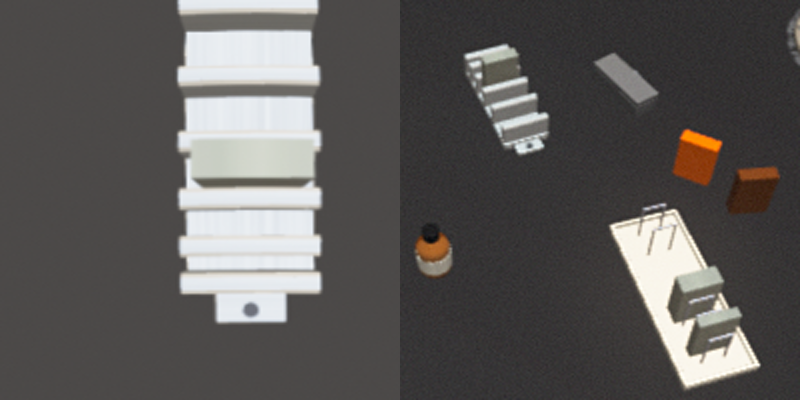

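The billet stands upright in slot 3, between ridges 3 and 4 (left panel, (253,160)), about mid-slot. The pair is still in the rack and the bystanders have not moved.

```bash
python3 -c "
from cell import robot
print(robot.hand_in())"
```

```text
the job is handed in; nothing more can be done
None
```

The billet from the single place was refused by slot 2 (13 mm) and now stands released, upright and fully home about midway along slot 3 (18 mm); I handed the job in after about 13 s, no verdict was returned, and the last pictures showed the other two billets still standing in the rack.

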